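# Gauge the tea stand's blind socket and fit the post that suits it

### The job

Take the depth rod out of its stand, gently feel the bottom of the open socket in the tea stand's rail with it, and put the rod back in its stand. Then take the one spare post whose length suits that depth and press it fully home on the socket's sprung floor, so that it stands upright with its top level with the two posts already fitted. Leave the other two spare posts in the caddy, push nothing hard, and do not disturb the other things on the table.

Things in the scene. Friction and masses are not known exactly. Their poses are not given: they have to be found in the camera images.
- rail: Lower rail of a tea stand, fixed: dark wooden beam 90 mm (x) by 260 mm (y), 68 mm high. Origin: centre of its underside; y along the beam. On top, 85 mm either side of the centre along y, stand two fitted posts: shank 16 mm across showing 21 mm, then a brass cube head, 24 mm: tops 45 mm above the rail's top. The one open post socket is midway between them.
- socket_mouth (a point): Centre of the open socket's mouth, flush with the rail's top, 68 mm above the table; axes as the rail's. Blind bore straight down, 17 mm across, 1.5 mm chamfer. Its depth varies: 30, 40 or 50 mm to the floor with the floor pad pressed; it must be felt.
- catch (a point): Sprung steel ball in the bore's wall, 13 mm below the mouth, standing 2 mm into the bore from the rail's +x side (the 8 mm rod passes it). A post must be pushed past it, with up to about 14 N; it then grips the post lightly.
- seat (a joint): Green spring-loaded floor pad of the socket: 0 when free, 0.003 m when pressed fully down; about 1 N presses it down, then it is firm (gives under 1 mm more).
- depth_rod: Depth rod, upright in its stand: steel pin 8 mm across, 80 mm long (black rings 30, 40, 50 mm from the tip), then a square red handle 20 x 20 mm (flats along its x and y), 40 mm tall; about 80 g. Origin: the tip; z towards the handle. At the start the tip rests on the floor of the stand's hole, 10 mm above the table.
- rod_stand: White block 70 x 70 x 50 mm, fixed to the table, with a hole in the middle of its top 12 mm across, widened to 18 mm at the mouth, 40 mm deep. Origin: centre of its underside.
- caddy: Plywood block 250 mm (x) by 70 mm (y) by 40 mm high, fixed to the table, with three holes 18 mm across and 30 mm deep at x = -80, 0 and 80 mm, in which the three spare posts stand (any order). Origin: centre of its underside.
- post_short: Spare post 75 mm long standing upright in the caddy (foot 10 mm above the table): wooden shank 16 mm across with a 2.5 mm tapered foot, topped by a brass cube head of 24 mm, its flats along the post's x and y (as the caddy's at the start); about 80 g. Fits the 30 mm deep socket. Origin: centre of the foot; z up the post. The three look alike but for length.
- post_short_top (a point): Centre of the top of that post's head, 75 mm above its foot.
- post_medium: Spare post 85 mm long standing upright in the caddy (foot 10 mm above the table): wooden shank 16 mm across with a 2.5 mm tapered foot, topped by a brass cube head of 24 mm, its flats along the post's x and y (as the caddy's at the start); about 80 g. Fits the 40 mm deep socket. Origin: centre of the foot; z up the post. The three look alike but for length.
- post_medium_top (a point): Centre of the top of that post's head, 85 mm above its foot.
- post_long: Spare post 95 mm long standing upright in the caddy (foot 10 mm above the table): wooden shank 16 mm across with a 2.5 mm tapered foot, topped by a brass cube head of 24 mm, its flats along the post's x and y (as the caddy's at the start); about 80 g. Fits the 50 mm deep socket. Origin: centre of the foot; z up the post. The three look alike but for length.
- post_long_top (a point): Centre of the top of that post's head, 95 mm above its foot.
- mug: Bystander: white mug, 80 mm across, 95 mm high. Origin: centre of its underside.
- dish: Bystander: white bowl, 120 mm across, 45 mm high. Origin: centre of its underside.
- remote: Bystander: black remote control lying flat, 45 x 160 x 18 mm. Origin: centre of its underside.
- screwdriver: Bystander: screwdriver lying on the table, about 200 mm long. Origin: on its handle-to-tip line.
- canister: Bystander: amber glass jar with a wooden lid, 70 mm across, 110 mm high. Origin: centre of its underside.
- water: Bystander: clear bottle with a yellow cap, 64 mm across, 200 mm high. Origin: centre of its underside.
- teaspoon: Bystander: steel teaspoon lying on the table, 140 mm long. Origin: on its handle-to-tip line.
Things that resemble listed ones, but are neither listed nor needed, are in the scene too. Leave any blue or green look-alike of the depth_rod alone. Leave any pink look-alike of the rod_stand alone.

How it is judged:
On the way, in this order (a step that is already met when the one before it is completed fails the run):
1. the depth rod's tip, inside the open socket, presses the socket's floor pad down (horizontal distance between depth_rod and socket_mouth below 0.007 m and z of depth_rod in the frame of socket_mouth below -0.025 m and value of joint seat above 0.0015 m), for 0.2 s.
2. the depth rod is back upright in its stand (horizontal distance between depth_rod and rod_stand below 0.008 m and z of depth_rod in the frame of rod_stand between 0.005 and 0.02 m and angle between depth_rod's own z axis and vertical below 0.2 rad), for 0.2 s.
At the end, for the whole second after the job is handed in: One post rests upright (0.1 rad) and still in the socket, within 4 mm of its axis, top 42 to 48 mm above the rail, floor pad held down over 1.2 mm; the other spare posts within 20 mm of their start; the rod upright (0.2 rad) in its stand, tip within 8 mm of the axis, 5 to 20 mm above the table (all of step 2 and ((z of post_short_top in the frame of socket_mouth between 0.042 and 0.048 m and horizontal distance between post_short_top and socket_mouth below 0.005 m and horizontal distance between post_short and socket_mouth below 0.004 m and angle between post_short's own z axis and vertical below 0.1 rad and linear speed of post_short below 0.02 m/s and distance of each of post_medium, post_long from where it was at the start of the episode below 0.02 m) or (z of post_medium_top in the frame of socket_mouth between 0.042 and 0.048 m and horizontal distance between post_medium_top and socket_mouth below 0.005 m and horizontal distance between post_medium and socket_mouth below 0.004 m and angle between post_medium's own z axis and vertical below 0.1 rad and linear speed of post_medium below 0.02 m/s and distance of each of post_short, post_long from where it was at the start of the episode below 0.02 m) or (z of post_long_top in the frame of socket_mouth between 0.042 and 0.048 m and horizontal distance between post_long_top and socket_mouth below 0.005 m and horizontal distance between post_long and socket_mouth below 0.004 m and angle between post_long's own z axis and vertical below 0.1 rad and linear speed of post_long below 0.02 m/s and distance of each of post_short, post_medium from where it was at the start of the episode below 0.02 m)) and value of joint seat above 0.0012 m); the robot touches nothing.
It fails at once if the depth rod is pushed against the rail with more than 25 N (contact force between depth_rod and rail above 25 N).
It fails at once if a spare post is pushed against the rail with more than 40 N (contact force between post_short and rail above 40 N or contact force between post_medium and rail above 40 N or contact force between post_long and rail above 40 N).
It fails at once if a bystander is moved by more than 30 mm (distance of mug from where it was at the start of the episode above 0.03 m or distance of dish from where it was at the start of the episode above 0.03 m or distance of remote from where it was at the start of the episode above 0.03 m or distance of screwdriver from where it was at the start of the episode above 0.03 m or distance of canister from where it was at the start of the episode above 0.03 m or distance of water from where it was at the start of the episode above 0.03 m or distance of teaspoon from where it was at the start of the episode above 0.03 m).
It also fails if it takes over 72 s, if anything falls off the work surface, if the arm or the gripper's body presses on something with over 40 N, if the wrist force passes 120 N, or if a joint passes its speed limit or range.

### The arm

A 7-joint arm with a two-finger parallel gripper is mounted at the origin on the work surface. World frame = base frame: x ahead of the robot, y to its left, z up, the work surface at z = 0. Lengths are in m, angles in rad, forces in N, time in s.
With the tool pointing down it reaches from about 0.425 to 0.875 m from the base axis. Payload 4.7 kg.
Tool frame: the origin (TCP) lies at the very end of the fingers, on their centre line; the grasp point (between the pads) lies 19 mm behind it; z points along the fingers, y is the line along which they close (so a half turn about z gives the same grasp; the last joint's range is limited). The gripper opens to 87 mm and grips with 3 to 60 N. Pads are 19 mm wide; open, the fingers measure 117 mm over their backs; the gripper's body (75 mm by 190 mm) begins 51 mm behind the grasp point.
Start: joints at [1.171, 0.321, -0.07, 1.45, 0.023, 1.371, -0.057], TCP at [0.261, -0.595, 0.223] pointing down, gripper open.
Joint ranges: [-2.86, 2.86], [-0.3, 2.09], [-1.38, 1.24], [0.06, 2.45], [-1.56, 4.7], [0.09, 2.05], [-2.69, 2.69]. Speed limits (rad/s): [2.57, 2.57, 3.14, 3.14, 3.14, 3.14, 3.14].

### API

Orientations are given as a rotation vector (axis times angle).
In Python, from bench import ctrl gives the robot as it stands.
- The arm moves only by the shell command python3 -m jog 'ROWS' [FORCE]. ROWS is JSON, a list that holds one entry, the list of rows, each a list of 7 numbers: the shift along the tool's x, y, z in mm, then the turn, a rotation vector about the tool's x, y, z in degrees, then the finger opening in mm, from 0 to 87. A call has 1 to 10 rows; each row is the pose to reach, as a shift and turn from the pose commanded when the call began, along the tool's axes at that moment; what a row does not reach only later rows make up. A row lasts 1/10 s, in which the tool goes at most 50 mm and 8.59 degrees, less where a joint would pass 70% of its speed; a pose out of reach is approached as far as the arm can. A call with a gripper value outside its range is refused whole. The fingers move at their own pace and stop on an object; FORCE is the grip in N (left out, the last holds). Time passes only in rows, so rows that repeat a pose let the fingers close. It gives the time, the measured TCP pose, the force, the opening and the grip force at its end, in the units of the state.
- ctrl.get_state(): the state, without advancing time (a new reading comes with each control period).
- ctrl.get_image(name): name is "scene" or "top" or "wrist"; returns a dict with "image" (480x640x3 uint8, red, green, blue), "depth" (480x640 float32, m along the optical axis (not along the pixel's ray), 0 where there is no reading), "fov_y" (degrees; the focal length in pixels is half the picture's height over the tangent of half this angle, whatever the lens; pixels are square), "cx", "cy" (the principal point, pixels), "rvec" (rotation vector, rad) and "tvec" (3), from world to camera coordinates, as OpenCV has them. Camera axes: x right, y down, z forward; pixel columns grow to the right and rows downward; lengths in m; the calibration is good to about 2 mm. A picture is of the moment at which its call begins.
- ctrl.close_job(): hands the job in; it is judged then, once.
The state is a dict: "time": time; "joint_positions": joint angles; "qd": joint speeds; "joint_torque": joint torques, N m; "position": TCP position; "tool_rot": TCP orientation; "ft_force": force on the tool from outside, world axes, zero at the start; "torque": the same for the moment, N m; "grip_width": opening from 0.0 (shut) to 1.0 (fully open); "grip_force": force on a finger pad.
Only numpy, scipy, OpenCV 4.12 (cv2) and the standard library are available. Lean on these libraries where they do the work, as an engineer would, in place of code of your own. Each camera call takes 0.05 s, during which the arm holds its last target. There are 200 camera calls.

## Working session

There is one attempt and no reset: what is moved stays moved. The work goes in short steps, Python scripts to look and compute and a shell command to move; the robot and the scene stay as the last step left them, time stands still between calls to the robot, and variables do not carry over. Pictures are saved under pics/ and viewed, at most 10 in all, crops included, and the job is handed in when it is done.

```bash
mkdir -p pics; ls
cat > h.py <<'E'
import numpy as np, cv2
from scipy.spatial.transform import Rotation as R
from bench import ctrl
def cam(n):
    d=ctrl.get_image(n); d['f']=240/np.tan(np.radians(d['fov_y'])/2); d['R']=R.from_rotvec(np.ravel(d['rvec'])).as_matrix(); d['t']=np.ravel(d['tvec']); return d
def ray(d,u,v,z):
    c=-d['R'].T@d['t']; r=d['R'].T@np.array([(u-d['cx'])/d['f'],(v-d['cy'])/d['f'],1.]); return c+r*(z-c[2])/r[2]
def cloud(d):
    v,u=np.mgrid[:480,:640]; Z=d['depth']
    P=np.stack([(u-d['cx'])/d['f']*Z,(v-d['cy'])/d['f']*Z,Z],-1); return (P-d['t'])@d['R']
def save(n,im): cv2.imwrite('pics/'+n,im[...,::-1])
E
python3 - <<'E'
from h import *
import pickle
D={n:cam(n) for n in('scene','top')}
pickle.dump(D,open('d0.pkl','wb'))
for n in D: save(n+'0.png',D[n]['image']); print(n,-D[n]['R'].T@D[n]['t'],D[n]['fov_y'])
s=ctrl.get_state();print(s)
E
```

```text
pics
scene [ 0.99405891 -0.55887866  0.93390998] 50.787387740190255
top [0.48428912 0.03201953 1.22631751] 55.12344108671983
{'time': 0.1, 'joint_positions': array([ 1.171105  ,  0.32177048, -0.07005761,  1.45156343,  0.02260806,
        1.37076346, -0.05690876]), 'qd': array([ 0.00030452, -0.00095951, -0.00085064, -0.00262225, -0.00109276,
       -0.00041655,  0.00019725]), 'joint_torque': array([ 2.85660280e-04, -4.92569947e+01, -4.05474566e-01, -3.13397777e+01,
       -6.42262702e-02,  3.94820469e-02,  6.37591006e-05]), 'position': array([ 0.26109605, -0.59472249,  0.22155139]), 'tool_rot': array([-3.07297341e+00, -6.45007024e-01,  7.19033820e-04]), 'ft_force': array([ 0.11100379,  0.09642313, -0.02759767]), 'torque': array([-0.04629246, -0.01585114,  0.02386742]), 'grip_force': 0.0, 'grip_width': 1.001469226674027}
```

View pics/top0.png

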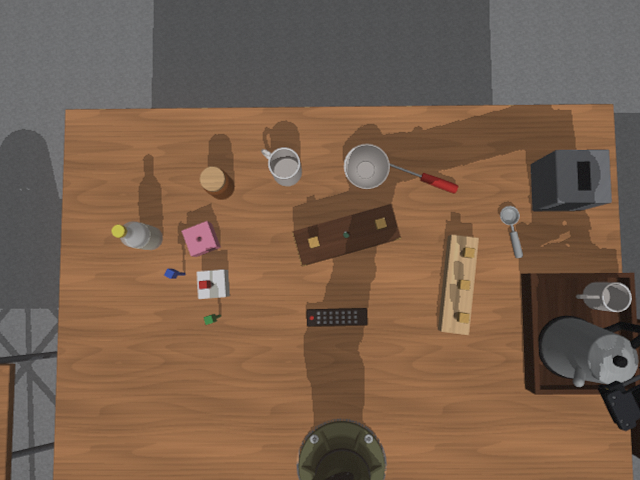

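View pics/scene0.png

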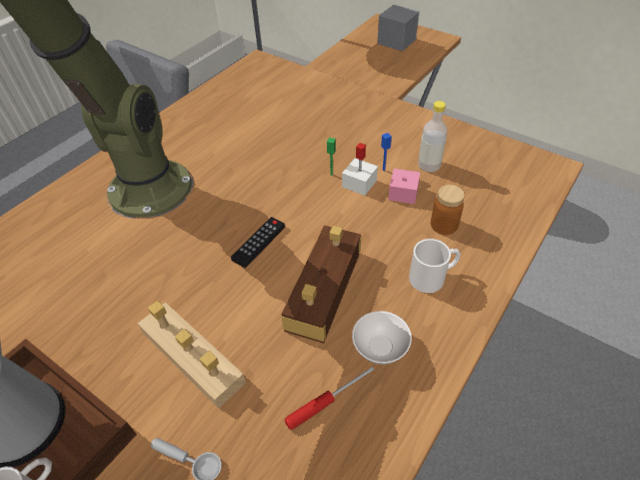

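The top view shows the red rod handle at (205,285) in the white stand at (211,284). Look-alikes are the blue rod at (171,273), the green rod at (210,319), the pink block at (199,239) and the red screwdriver handle at (438,183), so I choose the red one in the white stand. The socket is at (346,235). The spare posts are at (468,253), (464,284) and (463,316) in the caddy.

```bash
cat > m.py <<'E'
from h import *
import pickle
D=pickle.load(open('d0.pkl','rb'))
def comps(m,amin=15):
    n,l,s,c=cv2.connectedComponentsWithStats(m.astype(np.uint8)); return [(l==i) for i in range(1,n) if s[i,4]>=amin]
def rect(m,d,z):
    v,u=np.nonzero(m); h=cv2.convexHull(np.stack([u,v],1).astype(np.int32))[:,0]
    p=np.array([ray(d,a,b,z)[:2] for a,b in h],np.float32)
    (x,y),(w,hh),a=cv2.minAreaRect(p*1000); return np.round([x,y,w,hh,a],1)
d=D['top'];C=cloud(d);Z=C[...,2];hsv=cv2.cvtColor(d['image'],cv2.COLOR_RGB2HSV)
u=np.arange(640)[None,:]+0*np.arange(480)[:,None];v=np.arange(480)[:,None]+0*u
def box(a,b,c,e): return (u>=a)&(u<=c)&(v>=b)&(v<=e)
for nm,b,z,t in [('rail',(285,195,405,270),.068,.004),('stand',(190,262,235,302),.05,.004),('caddy',(435,230,482,338),.04,.004)]:
    m=box(*b)&(abs(Z-z)<t)
    for k in comps(m,60): print(nm,k.sum(),rect(k,d,z),'z',np.median(Z[k]).round(4))
for nm,b in [('rod',(190,270,220,300)),('p1',(455,240,480,264)),('p2',(452,272,475,296)),('p3',(450,305,475,329)),('r1',(300,230,325,254)),('r2',(370,210,395,232))]:
    m=box(*b); zt=np.percentile(Z[m&(Z<.3)],99.5) if 1 else 0
    k=m&(abs(Z-zt)<.006); k=comps(k,8); k=max(k,key=np.sum); print(nm,'ztop',zt.round(4),np.median(Z[k]).round(4),k.sum(),rect(k,d,np.median(Z[k])),C[k].mean(0).round(4))
g=box(335,225,357,245)&(hsv[...,0]>45)&(hsv[...,0]<90)&(hsv[...,1]>80)
print('green',g.sum(),u[g].mean(),v[g].mean(),ray(d,u[g].mean(),v[g].mean(),.068))
r=box(190,270,220,300)&((hsv[...,0]<8)|(hsv[...,0]>172))&(hsv[...,1]>150);print('red',r.sum(),rect(r,d,.13))
sc=D['scene'];im=sc['image']
save('crop0.png',np.hstack([cv2.resize(d['image'][250:340,150:250],(400,360),interpolation=2),cv2.resize(im[120:210,310:410],(400,360),interpolation=2)]))
E
python3 m.py
```

```text
rail 3130 [589.9 -19.4  90.1 260.   15.2] z 0.0681
stand 602 [466.7 326.2  69.8  71.7   4. ] z 0.05
caddy 2154 [ 461.5 -309.5   71.7  249.9   82.5] z 0.0403
rod ztop 0.1329 0.1304 67 [466.  326.   19.   19.1   0.7] [0.4665 0.3263 0.1305]
p1 ztop 0.0996 0.0959 74 [ 540.6 -319.7   23.    23.4   81.4] [ 0.5412 -0.3194  0.0963]
p2 ztop 0.0888 0.0856 80 [ 461.4 -309.6   22.8   23.7   81.3] [ 0.4613 -0.3094  0.0856]
p3 ztop 0.1088 0.1058 88 [ 382.6 -298.8   24.1   23.7   81.5] [ 0.3823 -0.2986  0.1058]
r1 ztop 0.1164 0.1132 84 [567.5  62.4  23.6  23.5  13.7] [0.5676 0.0625 0.1132]
r2 ztop 0.1169 0.1134 83 [ 612.2 -100.9   23.2   23.6   13. ] [ 0.6119 -0.1011  0.1137]
green 2 344.5 235.0 [ 0.58812406 -0.0142265   0.068     ]
red 61 [468.1 323.8  24.   14.2  89.6]
```

View pics/crop0.png

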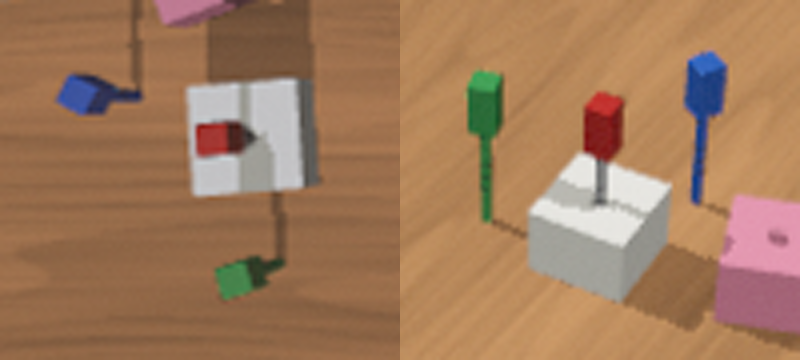

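The crop shows the red-handled rod upright in the white stand, with the green and blue look-alikes standing free on either side. Sizes and heights all match the description. The posts by height are p1 = medium, p2 = short and p3 = long.

```bash
cat > plan.py <<'E'
import sys; from h import *
# target x y z(mm) yaw(deg of tool y axis, mod 180); prints shift/turn in current tool axes
def go(x,y,z,yaw,s=None):
    s=s or ctrl.get_state(); T=R.from_rotvec(s['tool_rot']); best=None
    for k in (0,180):
        a=np.radians(yaw+k); ty=np.array([np.cos(a),np.sin(a),0]); tz=np.array([0,0,-1.]); tx=np.cross(ty,tz)
        d=(T.inv()*R.from_matrix(np.stack([tx,ty,tz],1))).as_rotvec(degrees=True)
        if best is None or np.linalg.norm(d)<np.linalg.norm(best): best=d
    sh=T.inv().apply(np.array([x,y,z])-1000*s['position'])
    print('shift',sh.round(1),'turn',best.round(2),'| pos',(1000*s['position']).round(1),'F',s['ft_force'].round(2),'t',round(s['time'],2),'grip',round(87*s['grip_width'],1),round(s['grip_force'],1),'j7',s['joint_positions'][6].round(2))
if __name__=='__main__': go(*map(float,sys.argv[1:5]))
E
python3 plan.py 600 -150 300 4;python3 plan.py 600 -150 300 94
python3 - <<'E'
from m import *
for n,lo,hi in(('green',50,75),('blue',105,130)):
    k=box(150,250,240,330)&(hsv[...,0]>lo)&(hsv[...,0]<hi)&(hsv[...,1]>120)
    k=max(comps(k,10),key=np.sum);print(n,np.percentile(Z[k],[5,50,95]).round(3),C[k].mean(0).round(3))
E
```

```text
shift [ 489.1 -271.1  -78. ] turn [-9.000e-02 -5.000e-02 -7.029e+01] | pos [ 261.1 -594.7  221.6] F [ 0.11  0.1  -0.03] t 0.1 grip 87.1 0.0 j7 -0.06
shift [ 489.1 -271.1  -78. ] turn [-0.1   0.02 19.71] | pos [ 261.1 -594.7  221.6] F [ 0.11  0.1  -0.03] t 0.1 grip 87.1 0.0 j7 -0.06
rail 3130 [589.9 -19.4  90.1 260.   15.2] z 0.0681
stand 602 [466.7 326.2  69.8  71.7   4. ] z 0.05
caddy 2154 [ 461.5 -309.5   71.7  249.9   82.5] z 0.0403
rod ztop 0.1329 0.1304 67 [466.  326.   19.   19.1   0.7] [0.4665 0.3263 0.1305]
p1 ztop 0.0996 0.0959 74 [ 540.6 -319.7   23.    23.4   81.4] [ 0.5412 -0.3194  0.0963]
p2 ztop 0.0888 0.0856 80 [ 461.4 -309.6   22.8   23.7   81.3] [ 0.4613 -0.3094  0.0856]
p3 ztop 0.1088 0.1058 88 [ 382.6 -298.8   24.1   23.7   81.5] [ 0.3823 -0.2986  0.1058]
r1 ztop 0.1164 0.1132 84 [567.5  62.4  23.6  23.5  13.7] [0.5676 0.0625 0.1132]
r2 ztop 0.1169 0.1134 83 [ 612.2 -100.9   23.2   23.6   13. ] [ 0.6119 -0.1011  0.1137]
green 2 344.5 235.0 [ 0.58812406 -0.0142265   0.068     ]
red 61 [468.1 323.8  24.   14.2  89.6]
green [0.117 0.12  0.122] [0.384 0.318 0.12 ]
blue [0.117 0.12  0.125] [0.495 0.404 0.138]
```

```bash
python3 -m jog '[[[489,-271,-78,0,0,-70,40],[489,-271,-78,0,0,-70,40],[489,-271,-78,0,0,-70,40],[489,-271,-78,0,0,-70,40],[489,-271,-78,0,0,-70,40],[489,-271,-78,0,0,-70,40],[489,-271,-78,0,0,-70,40],[489,-271,-78,0,0,-70,40],[489,-271,-78,0,0,-70,40],[489,-271,-78,0,0,-70,40]]]' 20; python3 plan.py 466.5 326.1 180 4
```

```text
time: 1.1
position: [0.562, -0.1996, 0.2917]
tool_rot: [-2.148, -2.292, 0.001]
ft_force: [0.9, -0.6, -0.3]
grip_width: 0.462
grip_force: 0.0
shift [530.8 -61.2 111.6] turn [-0.02  0.01 -0.28] | pos [ 562.  -199.6  291.7] F [ 0.91 -0.6  -0.27] t 1.1 grip 40.2 0.0 j7 0.28
```

```bash
python3 -m jog '[[[531,-61,80,0,0,0,40],[531,-61,80,0,0,0,40],[531,-61,80,0,0,0,40],[531,-61,80,0,0,0,40],[531,-61,80,0,0,0,40],[531,-61,80,0,0,0,40],[531,-61,80,0,0,0,40],[531,-61,80,0,0,0,40],[531,-61,80,0,0,0,40],[531,-61,80,0,0,0,40]]]'; python3 plan.py 466.5 326.1 180 4
```

```text
time: 2.1
position: [0.4726, 0.2868, 0.2172]
tool_rot: [2.149, 2.291, -0.0]
ft_force: [1.3, -0.4, 0.4]
grip_width: 0.459
grip_force: 0.0
shift [39.7 -3.6 37.2] turn [ 0.03  0.04 -0.33] | pos [472.6 286.8 217.2] F [ 1.3  -0.37  0.36] t 2.1 grip 39.9 0.0 j7 -0.65
```

```bash
python3 -m jog '[[[39,-4,20,0,0,0,40],[39,-4,20,0,0,0,40],[39,-4,20,0,0,0,40],[39,-4,20,0,0,0,40],[39,-4,20,0,0,0,40]]]'; python3 plan.py 466.5 326.1 180 4
python3 - <<'E'
from h import *
import pickle
d=cam('wrist'); pickle.dump(d,open('w1.pkl','wb')); C=cloud(d); hsv=cv2.cvtColor(d['image'],cv2.COLOR_RGB2HSV)
m=((hsv[...,0]<8)|(hsv[...,0]>172))&(hsv[...,1]>130); print(m.sum()); 
k=m&(abs(C[...,2]-.13)<.006); print(k.sum(),C[k].mean(0))
v,u=np.nonzero(k); p=np.array([ray(d,a,b,.13)[:2]*1000 for a,b in zip(u,v)],np.float32); print(cv2.minAreaRect(p))
save('w1.png',d['image'])
E
```

```text
time: 2.6
position: [0.468, 0.3223, 0.198]
tool_rot: [2.151, 2.288, 0.0]
ft_force: [0.2, -0.6, -0.5]
grip_width: 0.46
grip_force: 0.0
shift [ 3.9 -1.3 18. ] turn [ 0.06  0.04 -0.47] | pos [468.  322.3 198. ] F [ 0.21 -0.65 -0.55] t 2.6 grip 40.0 0.0 j7 -0.75
1281
998 [0.46888821 0.33074077 0.13107157]
((468.9703063964844, 330.4833068847656), (19.241670608520508, 21.271677017211914), 3.555448532104492)
```

View pics/w1.png

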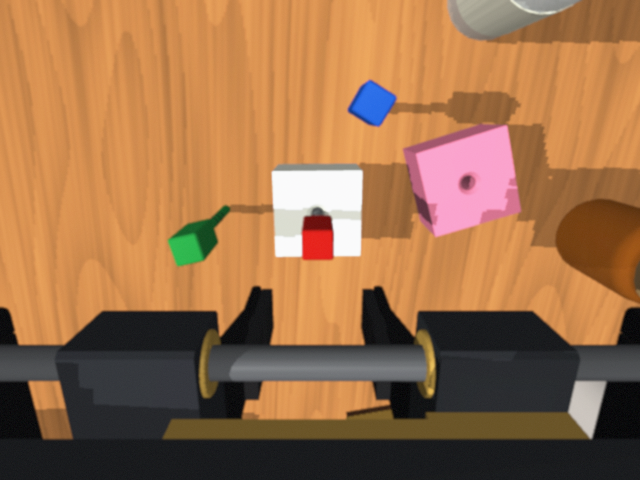

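The wrist view shows the red handle at (318,239) above the white stand, between the finger lines, with the yaw aligned. I will settle, re-measure, then go down.

```bash
python3 -m jog '[[[4,-1,0,0,0,-0.5,40],[4,-1,0,0,0,-0.5,40],[4,-1,0,0,0,-0.5,40],[4,-1,0,0,0,-0.5,40]]]'
python3 - <<'E'
from h import *
d=cam('wrist'); C=cloud(d); hsv=cv2.cvtColor(d['image'],cv2.COLOR_RGB2HSV)
m=((hsv[...,0]<8)|(hsv[...,0]>172))&(hsv[...,1]>130)
k=m&(abs(C[...,2]-.13)<.006)
v,u=np.nonzero(k); p=np.array([ray(d,a,b,.13)[:2]*1000 for a,b in zip(u,v)],np.float32); print(cv2.minAreaRect(p))
w=(hsv[...,1]<40)&(abs(C[...,2]-.05)<.004); v,u=np.nonzero(w);p=np.array([ray(d,a,b,.05)[:2]*1000 for a,b in zip(u,v)],np.float32); 
q=(np.linalg.norm(p-[467,327],axis=1)<55);print(cv2.minAreaRect(p[q]))
from plan import go
go(467,327,92,4)
E
```

```text
time: 3.05
position: [0.4656, 0.3278, 0.1976]
tool_rot: [2.138, 2.301, -0.0]
ft_force: [-0.1, -0.2, 0.4]
grip_width: 0.463
grip_force: 0.0
((468.7122497558594, 330.4359130859375), (19.327499389648438, 21.548524856567383), 4.238971710205078)
((468.54437255859375, 329.64837646484375), (70.27896881103516, 70.18080139160156), 4.231525421142578)
shift [ -0.9   1.3 105.6] turn [0.01 0.01 0.2 ] | pos [465.6 327.8 197.6] F [-0.21 -0.21 -0.09] t 3.1 grip 40.1 0.0 j7 -0.75
```

```bash
python3 -m jog '[[[0,2,40,0,0,0.2,40],[0,2,75,0,0,0.2,40],[0,2,105,0,0,0.2,40],[0,2,105,0,0,0.2,40],[0,2,105,0,0,0.2,40],[0,2,105,0,0,0.2,15],[0,2,105,0,0,0.2,15],[0,2,105,0,0,0.2,15],[0,2,105,0,0,0.2,15],[0,2,105,0,0,0.2,15]]]' 20; python3 plan.py 467.5 328 250 4
```

```text
time: 4.1
position: [0.4681, 0.3285, 0.0936]
tool_rot: [2.142, 2.297, 0.002]
ft_force: [-0.1, -1.2, 5.1]
grip_width: 0.228
grip_force: 20.0
shift [  -0.4   -0.4 -156.4] turn [ 0.09 -0.02  0.01] | pos [468.1 328.5  93.6] F [-0.06 -1.25  5.14] t 4.1 grip 19.8 20.0 j7 -0.82
```

```bash
python3 -m jog '[[[0,0,-15,0,0,0,15],[0,0,-30,0,0,0,15],[0,0,-50,0,0,0,15],[0,0,-80,0,0,0,15],[0,0,-110,0,0,0,15],[0,0,-140,0,0,0,15],[0,0,-158,0,0,0,15],[0,0,-158,0,0,0,15],[0,0,-158,0,0,0,15],[0,0,-158,0,0,0,15]]]'
python3 - <<'E'
from h import *
import pickle
D={n:cam(n) for n in('wrist','scene','top')}; pickle.dump(D,open('d1.pkl','wb'))
for n in ('scene','top'):
    d=D[n]; hsv=cv2.cvtColor(d['image'],cv2.COLOR_RGB2HSV)
save('s1.png',np.hstack([cv2.resize(D['scene']['image'][30:180,260:460],(400,300),interpolation=2),cv2.resize(D['wrist']['image'],(400,300))]))
from plan import go
go(589.9,-19.3,252,4)
E
```

```text
time: 5.1
position: [0.4669, 0.3275, 0.2494]
tool_rot: [-2.142, -2.298, 0.003]
ft_force: [-0.5, -0.0, -0.7]
grip_width: 0.227
grip_force: 20.0
shift [-354.7   98.3   -2.5] turn [-0.11  0.05  0.02] | pos [467.  327.7 249.4] F [-0.02  1.06 -2.08] t 5.25 grip 20.0 20.0 j7 -0.73
```

View pics/s1.png

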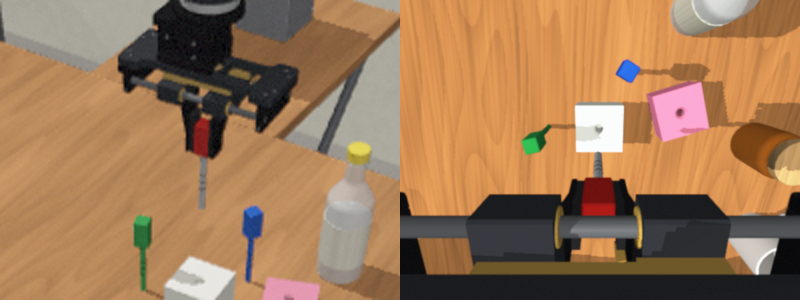

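The rod is held straight and hangs clear, with its tip seen at (598,152) in the wrist half of the picture. Next is the move over the socket.

```bash
python3 -m jog '[[[-40,11,-2,0,0,0,15],[-80,22,-2,0,0,0,15],[-120,33,-2,0,0,0,15],[-160,44,-2,0,0,0,15],[-200,55,-2,0,0,0,15],[-240,66,-2,0,0,0,15],[-280,78,-2,0,0,0,15],[-320,89,-2,0,0,0,15],[-355,98,-2,0,0,0,15],[-355,98,-2,0,0,0,15]]]';  python3 plan.py 589.9 -19.3 180 4
```

```text
time: 6.25
position: [0.5908, -0.0273, 0.2509]
tool_rot: [2.154, 2.286, -0.005]
ft_force: [-0.1, 0.6, -0.3]
grip_width: 0.227
grip_force: 20.0
shift [ 8.2 -0.3 70.8] turn [-0.12  0.14 -0.58] | pos [590.8 -27.3 250.9] F [-0.15  0.62 -0.3 ] t 6.25 grip 19.7 20.0 j7 -0.06
```

```bash
python3 -m jog '[[[0,0,0,0,0,0,15],[0,0,20,0,0,0,15],[0,0,40,0,0,0,15],[0,0,60,0,0,0,15],[0,0,72,0,0,0,15],[0,0,72,0,0,0,15],[0,0,72,0,0,0,15],[0,0,72,0,0,0,15]]]'
python3 - <<'E'
from h import *
import pickle
from plan import go
D={n:cam(n) for n in('wrist','scene','top')}; pickle.dump(D,open('d2.pkl','wb'))
go(589.9,-19.3,180,4)
save('s2.png',np.hstack([cv2.resize(D['scene']['image'][190:340,250:450],(400,300),interpolation=2),cv2.resize(D['wrist']['image'][100:300,180:446],(400,300),interpolation=2)]))
E
```

```text
time: 7.05
position: [0.5908, -0.0187, 0.1818]
tool_rot: [2.141, 2.297, 0.002]
ft_force: [-0.4, 0.3, -0.8]
grip_width: 0.229
grip_force: 20.0
shift [-0.1 -0.7  1.5] turn [0.09 0.02 0.01] | pos [590.6 -19.1 181.5] F [-0.23  0.49 -0.33] t 7.2 grip 19.9 20.0 j7 -0.08
```

View pics/s2.png

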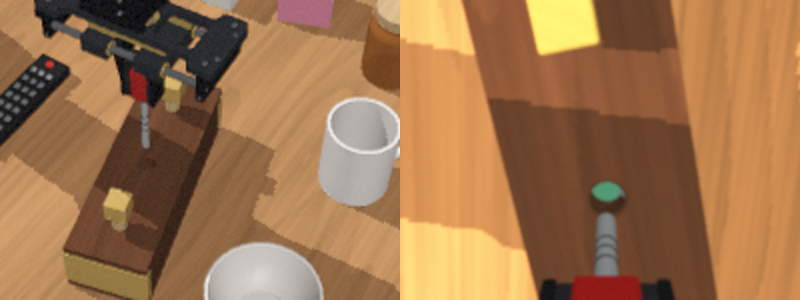

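In the wrist half the socket mouth (green pad) is at (607,195) and the rod tip at (606,213), so they are laterally aligned. I will quantify the fore-aft offset.

```bash
cat > sock.py <<'E'
from h import *
def mouth(d,box=(295,210,340,245),z=.068):
    C=cloud(d); Z=C[...,2]; hsv=cv2.cvtColor(d['image'],cv2.COLOR_RGB2HSV)
    a,b,c,e=box; m=np.zeros((480,640),bool); m[b:e,a:c]=True
    g=m&(hsv[...,0]>50)&(hsv[...,0]<95)&(hsv[...,1]>60); hole=m&(Z<z-.006)&(Z>.005)
    v,u=np.nonzero(hole|g); p=np.array([ray(d,x,y,z)[:2]*1000 for x,y in zip(u,v)],np.float32)
    print('mouth px',u.mean(),v.mean(),u.min(),u.max(),v.min(),v.max(),len(u)); print('circle',cv2.minEnclosingCircle(p)); print('rect',cv2.minAreaRect(p)); return hole|g,C
E
python3 - <<'E'
from sock import *
import pickle
D=pickle.load(open('d2.pkl','rb')); d=D['wrist']; m,C=mouth(d)
Z=C[...,2]; w=np.zeros_like(m); w[225:300,280:360]=True
k=w&(Z>.085)&(Z<.135)
for z in range(90,135,8):
    q=k&(abs(Z-z/1000)<.004); 
    if q.sum()>3: print(z,q.sum(),(C[q].mean(0)*1000).round(1), np.nonzero(q)[0].mean(),np.nonzero(q)[1].mean())
print(np.nonzero(k)[0].min(),Z[k].min(), Z[200:250:4,317].round(3))
E
```

```text
mouth px 316.78125 230.4403409090909 306 328 221 240 352
circle ((591.8787231445312, -15.984189987182617), 8.164390563964844)
rect ((591.7546997070312, -15.809581756591797), (15.254725456237793, 14.7228422164917), 49.85026550292969)
98 8 [591.4 -14.9 101.1] 243.0 316.25
106 49 [591.1 -14.8 105.8] 245.10204081632654 315.83673469387753
114 52 [591.3 -14.5 113.9] 248.78846153846155 316.1923076923077
122 59 [591.2 -14.5 122.1] 253.20338983050848 316.06779661016947
130 63 [591.3 -14.7 130.4] 258.1746031746032 316.1746031746032
241 0.10050294584595429 [0.068 0.07  0.071 0.068 0.069 0.069 0.043 0.042 0.042 0.05  0.061 0.107
 0.115]
```

```bash
python3 -m jog '[[[2,0,0,0,0,0,15],[2,0,0,0,0,0,15],[2,0,12,0,0,0,15],[2,0,24,0,0,0,15],[2,0,34,0,0,0,15],[2,0,44,0,0,0,15],[2,0,52,0,0,0,15],[2,0,54,0,0,0,15],[2,0,54,0,0,0,15],[2,0,54,0,0,0,15]]]'; python3 plan.py 589.9 -19.3 125.6 4
```

```text
time: 8.2
position: [0.5903, -0.0171, 0.127]
tool_rot: [2.142, 2.297, 0.001]
ft_force: [-0.4, 1.0, -0.8]
grip_width: 0.223
grip_force: 20.0
shift [-2.1 -0.6  1.4] turn [0.05 0.01 0.01] | pos [590.3 -17.1 127. ] F [-0.37  0.96 -0.82] t 8.2 grip 19.4 20.0 j7 -0.11
```

```bash
for i in 1; do python3 -m jog '[[[0,0,1,0,0,0,15],[0,0,2,0,0,0,15],[0,0,3,0,0,0,15],[0,0,3,0,0,0,15]]]'; done
```

```text
time: 8.6
position: [0.5902, -0.0172, 0.1237]
tool_rot: [2.142, 2.297, 0.0]
ft_force: [0.7, -0.7, -1.1]
grip_width: 0.23
grip_force: 20.0
```

```bash
python3 -m jog '[[[0,0,1,0,0,0,15],[0,0,2,0,0,0,15],[0,0,2,0,0,0,15],[0,0,2,0,0,0,15]]]'
```

```text
time: 9.0
position: [0.5901, -0.0172, 0.1217]
tool_rot: [2.142, 2.298, 0.0]
ft_force: [0.8, 0.5, -0.6]
grip_width: 0.232
grip_force: 20.0
```

```bash
python3 -m jog '[[[0,0,0.5,0,0,0,15],[0,0,1,0,0,0,15],[0,0,1.5,0,0,0,15],[0,0,1.5,0,0,0,15]]]'
```

```text
time: 9.4
position: [0.5904, -0.0172, 0.1214]
tool_rot: [2.142, 2.297, 0.0]
ft_force: [-0.4, 0.6, 6.9]
grip_width: 0.231
grip_force: 20.0
```

```bash
python3 -m jog '[[[0,0,0.5,0,0,0,15],[0,0,1,0,0,0,15],[0,0,1.5,0,0,0,15],[0,0,1.5,0,0,0,15]]]'
```

```text
time: 9.8
position: [0.5908, -0.0171, 0.1213]
tool_rot: [2.141, 2.296, 0.001]
ft_force: [-3.8, -0.0, 13.3]
grip_width: 0.228
grip_force: 20.0
```

Firm contact came at tip z ≈ 37.7 mm, which is a depth of about 30 mm, so the short post suits it. Now I return the rod.

```bash
python3 -m jog '[[[0,0,-5,0,0,0,15],[0,0,-15,0,0,0,15],[0,0,-35,0,0,0,15],[0,0,-60,0,0,0,15],[0,0,-90,0,0,0,15],[0,0,-120,0,0,0,15],[0,0,-132,0,0,0,15],[0,0,-132,0,0,0,15],[0,0,-132,0,0,0,15]]]'; python3 plan.py 467.2 328.3 252 4
```

```text
time: 10.7
position: [0.5893, -0.0173, 0.2492]
tool_rot: [-2.141, -2.297, 0.002]
ft_force: [0.9, 0.5, -2.4]
grip_width: 0.226
grip_force: 20.0
shift [353.3 -97.7  -2.6] turn [-0.11 -0.    0.01] | pos [589.3 -17.3 249.2] F [ 0.88  0.54 -2.36] t 10.7 grip 19.7 20.0 j7 -0.06
```

```bash
python3 -m jog '[[[40,-11,-2,0,0,0,15],[80,-22,-2,0,0,0,15],[120,-33,-2,0,0,0,15],[160,-44,-2,0,0,0,15],[200,-55,-2,0,0,0,15],[240,-66,-2,0,0,0,15],[280,-77,-2,0,0,0,15],[320,-88,-2,0,0,0,15],[353,-98,-2,0,0,0,15],[353,-98,-2,0,0,0,15]]]'; python3 -m jog '[[[0,0,0,0,0,0,15],[0,0,30,0,0,0,15],[0,0,60,0,0,0,15],[0,0,88,0,0,0,15],[0,0,88,0,0,0,15],[0,0,88,0,0,0,15],[0,0,88,0,0,0,15]]]'; python3 plan.py 468.1 328.5 97 4
python3 - <<'E'
from h import *
d=cam('wrist'); C=cloud(d); Z=C[...,2]; hsv=cv2.cvtColor(d['image'],cv2.COLOR_RGB2HSV)
w=np.zeros(Z.shape,bool); w[150:300,250:390]=True
for z in range(80,130,8):
    q=w&(abs(Z-z/1000)<.004)&(abs(C[...,0]-.468)<.012)
    if q.sum()>3: print(z,q.sum(),(C[q].mean(0)*1000).round(1),np.nonzero(q)[0].mean())
m=(hsv[...,1]<40)&(abs(Z-.05)<.004); v,u=np.nonzero(m);p=np.array([ray(d,a,b,.05)[:2]*1000 for a,b in zip(u,v)],np.float32)
q=(np.linalg.norm(p-[467,327],axis=1)<55);print(cv2.minAreaRect(p[q]))
h=w&(Z<.046)&(Z>0)&(abs(C[...,0]-.468)<.02)&(abs(C[...,1]-.328)<.02); print('hole',h.sum(),np.nonzero(h)[0].mean(),np.nonzero(h)[1].mean())
E
```

```text
time: 11.7
position: [0.4626, 0.3336, 0.2508]
tool_rot: [-2.128, -2.305, 0.002]
ft_force: [-0.2, 0.1, -1.0]
grip_width: 0.227
grip_force: 20.0
time: 12.4
position: [0.4686, 0.3281, 0.166]
tool_rot: [2.143, 2.296, 0.003]
ft_force: [-0.5, 0.2, -1.5]
grip_width: 0.229
grip_force: 20.0
shift [ 0.4 -0.6 69. ] turn [ 0.11 -0.05 -0.06] | pos [468.6 328.1 166. ] F [-0.46  0.19 -1.54] t 12.4 grip 19.9 20.0 j7 -0.78
88 44 [468.9 332.   88.1] 244.36363636363637
96 51 [469.  332.2  95.8] 247.94117647058823
104 56 [468.9 332.3 104.1] 252.03571428571428
112 66 [469.3 332.2 112.6] 257.09090909090907
120 58 [469.1 332.3 119.9] 261.17241379310343
128 85 [469.  332.1 127.8] 266.6235294117647
((468.5618896484375, 329.7885437011719), (70.36163330078125, 70.96784973144531), 3.955606698989868)
hole 180 230.5 315.3722222222222
```

```bash
python3 -m jog '[[[0.5,-0.5,10,0,0,0,15],[0.5,-0.5,22,0,0,0,15],[0.5,-0.5,34,0,0,0,15],[0.5,-0.5,46,0,0,0,15],[0.5,-0.5,56,0,0,0,15],[0.5,-0.5,64,0,0,0,15],[0.5,-0.5,68,0,0,0,15],[0.5,-0.5,70,0,0,0,15],[0.5,-0.5,70,0,0,0,15]]]'; python3 plan.py 467.2 328.3 200 4
```

```text
time: 13.35
position: [0.467, 0.3286, 0.0946]
tool_rot: [-2.142, -2.298, 0.0]
ft_force: [0.1, -0.3, -1.0]
grip_width: 0.233
grip_force: 20.0
shift [  -0.3    0.2 -105.4] turn [-0.   -0.    0.01] | pos [467.  328.6  94.6] F [ 0.11 -0.3  -0.97] t 13.35 grip 20.3 20.0 j7 -0.83
```

```bash
python3 -m jog '[[[0,0,0,0,0,0,40],[0,0,0,0,0,0,40],[0,0,0,0,0,0,40],[0,0,-15,0,0,0,40],[0,0,-40,0,0,0,40],[0,0,-80,0,0,0,40],[0,0,-110,0,0,0,40],[0,0,-110,0,0,0,40],[0,0,-110,0,0,0,40]]]'
python3 - <<'E'
from h import *
from plan import go
d=cam('wrist'); C=cloud(d); hsv=cv2.cvtColor(d['image'],cv2.COLOR_RGB2HSV)
m=((hsv[...,0]<8)|(hsv[...,0]>172))&(hsv[...,1]>130)
k=m&(abs(C[...,2]-.13)<.006); print(np.median(C[k][:,2]))
v,u=np.nonzero(k); p=np.array([ray(d,a,b,.13)[:2]*1000 for a,b in zip(u,v)],np.float32); print(cv2.minAreaRect(p))
go(560,0,250,-8)
E
```

```text
time: 14.25
position: [0.4674, 0.3289, 0.206]
tool_rot: [2.141, 2.297, 0.003]
ft_force: [-0.2, -0.6, -0.4]
grip_width: 0.457
grip_force: 0.0
0.1313188414580225
((468.24139404296875, 330.8528137207031), (18.712005615234375, 21.528623580932617), 4.001770973205566)
shift [-334.1   70.   -45.1] turn [ 0.02  0.03 12.01] | pos [466.8 328.3 204.7] F [ 0.38  0.07 -0.71] t 14.3 grip 39.8 0.0 j7 -0.75
```

The rod is back upright in its stand (handle top at z ≈ 0.131). Next is the short post.

```bash
python3 -m jog '[[[-334,70,-45,0,0,12,44],[-334,70,-45,0,0,12,44],[-334,70,-45,0,0,12,44],[-334,70,-45,0,0,12,44],[-334,70,-45,0,0,12,44],[-334,70,-45,0,0,12,44],[-334,70,-45,0,0,12,44],[-334,70,-45,0,0,12,44]]]'; python3 plan.py 461.4 -309.6 170 -7.5
```

```text
time: 15.1
position: [0.5609, -0.009, 0.2482]
tool_rot: [2.383, 2.046, -0.005]
ft_force: [0.0, -0.7, -1.4]
grip_width: 0.508
grip_force: 0.0
shift [-311.9  -52.8   79.3] turn [-0.08  0.19 -1.19] | pos [560.9  -9.  248.2] F [ 0.04 -0.69 -1.4 ] t 15.1 grip 44.2 0.0 j7 -0.27
```

```bash
python3 -m jog '[[[-312,-53,79,0,0,-1,44],[-312,-53,79,0,0,-1,44],[-312,-53,79,0,0,-1,44],[-312,-53,79,0,0,-1,44],[-312,-53,79,0,0,-1,44],[-312,-53,79,0,0,-1,44],[-312,-53,79,0,0,-1,44],[-312,-53,79,0,0,-1,44],[-312,-53,79,0,0,-1,44],[-312,-53,79,0,0,-1,44]]]'
python3 - <<'E'
from h import *
from plan import go
d=cam('wrist'); C=cloud(d); Z=C[...,2]; save('w3.png',d['image'])
for nm,z,c in (('short',.085,(461,-310)),('long',.105,(382,-299)),('medium',.095,(541,-319))):
    m=(abs(Z-z)<.005)&(np.hypot(C[...,0]*1000-c[0],C[...,1]*1000-c[1])<22)
    if m.sum()<10: print(nm,'none');continue
    v,u=np.nonzero(m); p=np.array([ray(d,a,b,z)[:2]*1000 for a,b in zip(u,v)],np.float32); print(nm,np.median(Z[m]),u.mean(),v.mean(),cv2.minAreaRect(p))
go(461.4,-309.6,55,-7.5)
E
```

```text
time: 16.1
position: [0.4651, -0.2993, 0.1704]
tool_rot: [-2.349, -2.084, -0.001]
ft_force: [0.1, 0.3, -0.2]
grip_width: 0.508
grip_force: 0.0
short 0.08629171596152638 314.48 257.5458823529412 ((463.6838073730469, -306.4940185546875), (25.52033233642578, 23.66129493713379), 83.21273040771484)
long 0.10633104836323148 186.4452319587629 266.89690721649487 ((385.2962951660156, -296.32293701171875), (25.91600227355957, 25.48356056213379), 82.24885559082031)
medium 0.0962025212931511 437.2986553432413 264.1104033970276 ((542.1458740234375, -317.0380859375), (24.764514923095703, 25.434350967407227), 83.20689392089844)
shift [-10.8  -2.6 115.6] turn [ 0.   -0.04  0.69] | pos [ 465.2 -299.3  170.6] F [0.79 0.66 0.36] t 16.15 grip 43.8 0.0 j7 0.34
```

View pics/w3.png

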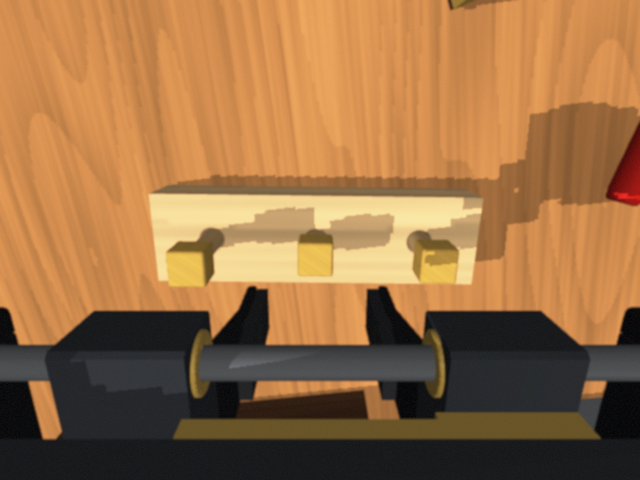

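The wrist view shows the middle post at (315,257) as the shortest (top at z ≈ 86 mm), with long at left (186,267) and medium at right (437,264). The gripper is straddling the middle one.

```bash
python3 -m jog '[[[-9,-1.5,0,0,0,0.7,44],[-9,-1.5,40,0,0,0.7,44],[-9,-1.5,80,0,0,0.7,44],[-9,-1.5,115,0,0,0.7,44],[-9,-1.5,115,0,0,0.7,44],[-9,-1.5,115,0,0,0.7,44],[-9,-1.5,115,0,0,0.7,44]]]'; python3 plan.py 462.5 -308 55 -7.5
```

```text
time: 16.85
position: [0.4634, -0.311, 0.0581]
tool_rot: [2.362, 2.065, 0.001]
ft_force: [0.9, 0.1, 0.5]
grip_width: 0.505
grip_force: 0.0
shift [ 2.9 -1.4  3. ] turn [ 0.2   0.11 -0.18] | pos [ 463.4 -311.    58.1] F [0.86 0.15 0.53] t 16.85 grip 43.9 0.0 j7 0.3
```

```bash
python3 -m jog '[[[3,-1.5,2.5,0,0,0,44],[3,-1.5,2.5,0,0,0,44],[3,-1.5,2.5,0,0,0,44],[3,-1.5,2.5,0,0,0,15],[3,-1.5,2.5,0,0,0,15],[3,-1.5,2.5,0,0,0,15],[3,-1.5,2.5,0,0,0,15],[3,-1.5,2.5,0,0,0,15]]]' 40; python3 plan.py 462.5 -308 55 -7.5
```

```text
time: 17.65
position: [0.4608, -0.307, 0.0531]
tool_rot: [2.365, 2.067, 0.0]
ft_force: [-0.2, -0.4, -0.3]
grip_width: 0.27
grip_force: 40.0
shift [-0.8  1.8 -1.9] turn [ 0.01  0.01 -0.19] | pos [ 460.8 -307.    53.1] F [-0.23 -0.44 -0.31] t 17.65 grip 23.5 40.0 j7 0.3
```

```bash
python3 -m jog '[[[0,0,-15,0,0,0,15],[0,0,-35,0,0,0,15],[0,0,-65,0,0,0,15],[0,0,-100,0,0,0,15],[0,0,-135,0,0,0,15],[0,0,-152,0,0,0,15],[0,0,-152,0,0,0,15],[0,0,-152,0,0,0,15]]]'; python3 plan.py 590.3 -17.1 205 15
```

```text
time: 18.45
position: [0.4602, -0.3067, 0.205]
tool_rot: [-2.365, -2.067, 0.001]
ft_force: [-1.5, -0.1, -0.3]
grip_width: 0.272
grip_force: 40.0
shift [ 3.044e+02  9.020e+01 -1.000e-01] turn [ -0.03  -0.   -22.69] | pos [ 460.2 -306.7  205. ] F [-1.46 -0.1  -0.33] t 18.45 grip 23.7 40.0 j7 0.35
```

```bash
python3 -m jog '[[[38,11,0,0,0,-4,15],[76,22,0,0,0,-8,15],[114,34,0,0,0,-12,15],[152,45,0,0,0,-16,15],[190,56,0,0,0,-20,15],[228,68,0,0,0,-22.7,15],[266,79,0,0,0,-22.7,15],[304,90,0,0,0,-22.7,15],[304,90,0,0,0,-22.7,15],[304,90,0,0,0,-22.7,15]]]'; python3 -m jog '[[[0,0,0,0,0,0,15],[0,0,20,0,0,0,15],[0,0,40,0,0,0,15],[0,0,55,0,0,0,15],[0,0,55,0,0,0,15],[0,0,55,0,0,0,15]]]'; python3 plan.py 590.3 -17.1 140 15
python3 - <<'E'
from sock import *
import pickle
d=cam('wrist'); pickle.dump(d,open('w4.pkl','wb')); C=cloud(d);Z=C[...,2]
save('w4.png',cv2.resize(d['image'][150:350,187:453],(798,600),interpolation=2))
for z in range(106,140,6):
    q=(abs(Z-z/1000)<.003)&(np.hypot(C[...,0]-.591,C[...,1]+.016)<.02)
    if q.sum()>3: print(z,q.sum(),(C[q].mean(0)*1000).round(1),np.nonzero(q)[0].mean(),np.nonzero(q)[1].mean())
E
```

```text
time: 19.45
position: [0.5895, -0.0164, 0.2032]
tool_rot: [-1.906, -2.493, 0.003]
ft_force: [0.8, -0.9, -0.3]
grip_width: 0.27
grip_force: 40.0
time: 20.05
position: [0.5904, -0.0185, 0.1501]
tool_rot: [-1.914, -2.491, 0.001]
ft_force: [0.3, 0.5, -1.4]
grip_width: 0.27
grip_force: 40.0
shift [ 1.3  0.3 10.1] turn [-0.03  0.   -0.06] | pos [590.4 -18.5 150.1] F [ 0.25  0.52 -1.42] t 20.05 grip 23.5 40.0 j7 0.1
112 58 [591.3 -12.5 112.8] 264.1034482758621 319.63793103448273
118 113 [591.5 -12.4 118.1] 267.60176991150445 320.1946902654867
124 122 [591.  -12.4 124.1] 271.6967213114754 319.1639344262295
130 137 [591.2 -12.4 130. ] 276.2554744525547 319.6058394160584
136 149 [590.8 -12.3 136.2] 280.77852348993287 319.0872483221477
```

View pics/w4.png

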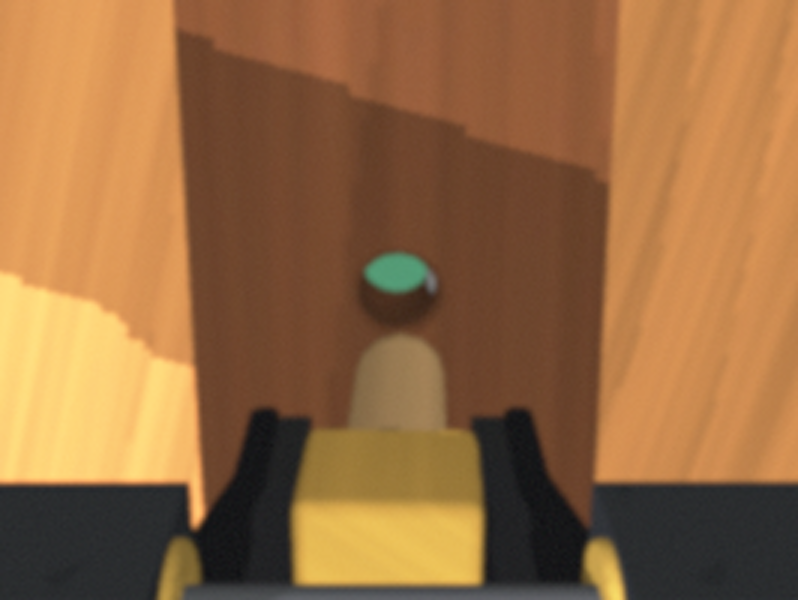

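The foot is centred laterally (shank at 400, mouth at 400,288 in the crop). Next I work out the fore-aft offset.

Run:
```python
from sock import *
import pickle
d=pickle.load(open('w4.pkl','rb'))
m,C=mouth(d,(300,228,345,260)); Z=C[...,2]
print('cam',-d['R'].T@d['t'])
# shank: extreme edges along image row -> axis by silhouette width, and closest surface (max along tool x)
tx=np.array([-.26,.966]);ty=np.array([.966,.26])
for z in (114,120,126,132):
    q=(abs(Z-z/1000)<.002)&(np.hypot(C[...,0]-.591,C[...,1]+.016)<.02)
    a=C[q][:,:2]*1000; s=a@tx; t=a@ty
    # fit circle r=8: s = s0+sqrt(64-(t-t0)^2)
    t0=(t.min()+t.max())/2; ok=abs(t-t0)<6.5; s0=np.median(s[ok]-np.sqrt(64-(t[ok]-t0)**2))
    print(z,q.sum(),t.min().round(1),t.max().round(1),'axis',(s0*tx+t0*ty).round(1))
```

```text
mouth px 318.5203836930456 244.3453237410072 306 331 234 255 417
circle ((591.5010375976562, -15.312627792358398), 8.156573295593262)
rect ((591.8256225585938, -15.741969108581543), (14.668286323547363, 15.158137321472168), 58.236976623535156)
cam [0.57040343 0.06111981 0.31386897]
114 60 560.0 575.7 axis [593.3 -18.8]
120 76 560.2 575.5 axis [593.3 -18.7]
126 84 559.8 575.3 axis [593.  -18.6]
132 95 559.5 575.1 axis [592.8 -18.7]
```

```bash
python3 -m jog '[[[2,-0.5,0,0,0,0,15],[2,-0.5,0,0,0,0,15],[2,-0.5,10,0,0,0,15],[2,-0.5,20,0,0,0,15],[2,-0.5,30,0,0,0,15],[2,-0.5,36,0,0,0,15],[2,-0.5,39,0,0,0,15],[2,-0.5,42,0,0,0,15],[2,-0.5,42,0,0,0,15]]]'; python3 plan.py 590.3 -17.1 100 15
```

```text
time: 21.0
position: [0.5895, -0.0161, 0.1078]
tool_rot: [-1.912, -2.492, 0.001]
ft_force: [-0.4, -0.1, -1.0]
grip_width: 0.27
grip_force: 40.0
shift [-1.2  0.5  7.8] turn [-0.02  0.01  0.  ] | pos [589.5 -16.1 107.8] F [-0.37 -0.14 -0.96] t 21.0 grip 23.5 40.0 j7 0.07
```

```bash
python3 -m jog '[[[0,0,1.5,0,0,0,15],[0,0,3,0,0,0,15],[0,0,4.5,0,0,0,15],[0,0,6,0,0,0,15],[0,0,6,0,0,0,15]]]'; python3 plan.py 590.3 -17.1 100 15
```

```text
time: 21.5
position: [0.5896, -0.0161, 0.102]
tool_rot: [1.912, 2.492, -0.0]
ft_force: [0.3, -1.0, -0.9]
grip_width: 0.271
grip_force: 40.0
shift [-1.2  0.4  2. ] turn [0.01 0.01 0.  ] | pos [589.6 -16.1 102. ] F [ 0.33 -1.04 -0.92] t 21.5 grip 23.6 40.0 j7 0.07
```

```bash
python3 -m jog '[[[0,0,1,0,0,0,15],[0,0,2,0,0,0,15],[0,0,3,0,0,0,15],[0,0,4,0,0,0,15],[0,0,4,0,0,0,15]]]'; python3 -m jog '[[[0,0,1,0,0,0,15],[0,0,2,0,0,0,15],[0,0,2,0,0,0,15]]]'; python3 plan.py 590.3 -17.1 100 15
```

```text
time: 22.0
position: [0.5895, -0.0161, 0.0982]
tool_rot: [1.912, 2.492, -0.001]
ft_force: [-1.8, -1.0, 1.1]
grip_width: 0.275
grip_force: 40.0
time: 22.3
position: [0.5894, -0.0162, 0.0959]
tool_rot: [1.913, 2.492, -0.001]
ft_force: [-0.7, -2.7, 1.4]
grip_width: 0.269
grip_force: 40.0
shift [-1.1  0.7 -4.1] turn [-0.02  0.02 -0.  ] | pos [589.4 -16.2  95.9] F [-0.66 -2.74  1.37] t 22.3 grip 23.4 40.0 j7 0.06
```

```bash
python3 -m jog '[[[0,0,1,0,0,0,15],[0,0,2,0,0,0,15],[0,0,3,0,0,0,15],[0,0,4,0,0,0,15],[0,0,4,0,0,0,15]]]'; python3 plan.py 590.3 -17.1 100 15
```

```text
time: 22.8
position: [0.5895, -0.0161, 0.0918]
tool_rot: [1.912, 2.492, -0.0]
ft_force: [-0.3, -3.1, 1.7]
grip_width: 0.275
grip_force: 40.0
shift [-1.1  0.5 -8.2] turn [-0.    0.01  0.  ] | pos [589.5 -16.1  91.8] F [-0.35 -3.15  1.73] t 22.8 grip 23.9 40.0 j7 0.06
```

```bash
python3 -m jog '[[[0,0,1,0,0,0,15],[0,0,2,0,0,0,15],[0,0,3,0,0,0,15],[0,0,4,0,0,0,15],[0,0,4,0,0,0,15]]]'; python3 plan.py 590.3 -17.1 100 15
```

```text
time: 23.3
position: [0.5896, -0.0161, 0.0879]
tool_rot: [1.912, 2.492, 0.0]
ft_force: [-0.8, -4.1, 3.1]
grip_width: 0.271
grip_force: 40.0
shift [ -1.2   0.4 -12.1] turn [0.01 0.02 0.  ] | pos [589.6 -16.1  87.9] F [-0.79 -4.1   3.09] t 23.3 grip 23.6 40.0 j7 0.06
```

```bash
python3 -m jog '[[[-0.8,0,1,0,0,0,15],[-0.8,0,2,0,0,0,15],[-0.8,0,3,0,0,0,15],[-0.8,0,4,0,0,0,15],[-0.8,0,4,0,0,0,15]]]'; python3 plan.py 590.3 -17.1 100 15
```

```text
time: 23.8
position: [0.5897, -0.0164, 0.0838]
tool_rot: [-1.912, -2.493, -0.0]
ft_force: [-0.9, -2.6, 1.8]
grip_width: 0.271
grip_force: 40.0
shift [ -0.8   0.4 -16.2] turn [ 0.   -0.02  0.02] | pos [589.7 -16.4  83.8] F [-0.89 -2.6   1.76] t 23.8 grip 23.6 40.0 j7 0.06
```

```bash
python3 -m jog '[[[0,0,0.8,0,0,0,15],[0,0,1.5,0,0,0,15],[0,0,2,0,0,0,15],[0,0,2,0,0,0,15],[0,0,2,0,0,0,15]]]'; python3 plan.py 590.3 -17.1 100 15
```

```text
time: 24.3
position: [0.5898, -0.0165, 0.0821]
tool_rot: [1.912, 2.493, 0.0]
ft_force: [-0.7, -1.7, 3.8]
grip_width: 0.271
grip_force: 40.0
shift [ -0.7   0.4 -17.9] turn [ 0.01 -0.01  0.02] | pos [589.8 -16.5  82.1] F [-0.68 -1.66  3.8 ] t 24.3 grip 23.5 40.0 j7 0.06
```

```bash
python3 -m jog '[[[0,0,0.5,0,0,0,15],[0,0,1,0,0,0,15],[0,0,1.5,0,0,0,15],[0,0,1.5,0,0,0,15]]]'; python3 plan.py 590.3 -17.1 100 15
```

```text
time: 24.7
position: [0.5898, -0.0165, 0.081]
tool_rot: [1.912, 2.492, 0.0]
ft_force: [-2.3, -0.7, 6.8]
grip_width: 0.274
grip_force: 40.0
shift [ -0.7   0.3 -19. ] turn [0.01 0.01 0.01] | pos [589.8 -16.5  81. ] F [-2.33 -0.73  6.8 ] t 24.7 grip 23.8 40.0 j7 0.06
```

```bash
python3 -m jog '[[[0,0,0.5,0,0,0,15],[0,0,1,0,0,0,15],[0,0,1.5,0,0,0,15],[0,0,1.5,0,0,0,15]]]'; python3 plan.py 590.3 -17.1 100 15
```

```text
time: 25.1
position: [0.59, -0.0165, 0.0809]
tool_rot: [1.912, 2.492, -0.0]
ft_force: [-5.2, -2.2, 14.7]
grip_width: 0.273
grip_force: 40.0
shift [ -0.7   0.1 -19.1] turn [0.02 0.05 0.01] | pos [590.  -16.5  80.9] F [-5.22 -2.25 14.73] t 25.1 grip 23.7 40.0 j7 0.06
```

Contact is firm at foot z ≈ 37.8 mm, so the post is home. Now release, rise and inspect.

```bash
python3 -m jog '[[[0,0,-1,0,0,0,44],[0,0,-1,0,0,0,44],[0,0,-1,0,0,0,44],[0,0,-1,0,0,0,44],[0,0,-30,0,0,0,44],[0,0,-70,0,0,0,44],[0,0,-110,0,0,0,44],[0,0,-110,0,0,0,44],[0,0,-110,0,0,0,44],[0,0,-110,0,0,0,44]]]'
python3 - <<'E'
from h import *
from plan import go
D={n:cam(n) for n in ('wrist','scene')}
d=D['wrist'];C=cloud(d);Z=C[...,2]
m=(abs(Z-.114)<.008)&(np.hypot(C[...,0]-.591,C[...,1]+.016)<.02); v,u=np.nonzero(m)
p=np.array([ray(d,a,b,.113)[:2]*1000 for a,b in zip(u,v)],np.float32); print(np.median(Z[m]),cv2.minAreaRect(p))
for n in D:
    C=cloud(D[n]);Z=C[...,2]
    for c in ((.568,.0625),(.590,-.018),(.612,-.101)):
        m=(abs(Z-.114)<.012)&(np.hypot(C[...,0]-c[0],C[...,1]-c[1])<.009); print(n,c,m.sum(),np.median(Z[m]).round(4) if m.sum() else '')
go(590,-17,190,15)
save('f1.png',np.hstack([cv2.resize(D['scene']['image'][190:340,250:450],(400,300),interpolation=2),cv2.resize(D['wrist']['image'],(400,300))]))
E
```

```text
time: 26.1
position: [0.5888, -0.0168, 0.1876]
tool_rot: [-1.911, -2.491, 0.002]
ft_force: [0.5, 1.7, -0.5]
grip_width: 0.506
grip_force: 0.0
0.11432272676389126 ((590.2540283203125, -15.598859786987305), (23.70108985900879, 25.495450973510742), 15.084046363830566)
wrist (0.568, 0.0625) 825 0.1145
wrist (0.59, -0.018) 597 0.1145
wrist (0.612, -0.101) 7 0.1147
scene (0.568, 0.0625) 3 0.1131
scene (0.59, -0.018) 44 0.1133
scene (0.612, -0.101) 56 0.1129
shift [-0.6  1.2 -2.7] turn [-0.16 -0.06  0.01] | pos [588.7 -16.7 187.3] F [ 0.43 -0.27 -0.86] t 26.2 grip 43.8 0.0 j7 0.11
```

View pics/f1.png

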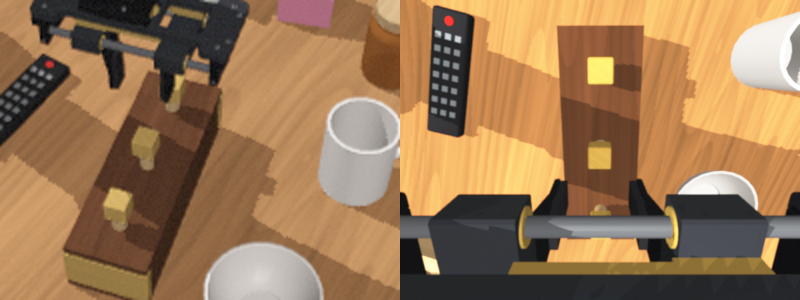

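The picture shows the fitted post at (147,140) standing upright, level with both neighbours to within 0.5 mm, and the gripper is clear of everything.

```bash
python3 -c "
from bench import ctrl
print(ctrl.close_job())"
```

```text
the job is handed in; nothing more can be done
None
```

The job is handed in, with no verdict returned yet: the rod felt a depth of about 30 mm and is back in its stand, and the short post is pressed home in the socket, its top level with the two fitted posts to within 0.5 mm.

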